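Put the garlic away under a flush sliding cover

ROBOT

A 7-joint arm with a two-finger parallel gripper is mounted at the origin on a cart in front of the work surface, level with it; the furniture and walls round the work are solid. World frame = base frame: x ahead of the robot, y to its left, z up, the work surface at z = 0. Lengths are in m, angles in rad, forces in N, time in s.
With the tool pointing down it reaches from about 0.425 to 0.875 m from the base axis. Payload 4.7 kg.
Tool frame: the origin (TCP) lies where the fingers leave the gripper's body, on its centre line; the fingertips stand 70 mm ahead of it and the grasp point (between the pads) lies 51 mm ahead of it; z points along the fingers, y is the line along which they close (so a half turn about z gives the same grasp; the last joint's range is limited). The gripper opens to 87 mm and grips with 3 to 60 N. Pads are 19 mm wide; open, the fingers measure 117 mm over their backs; the gripper's body (75 mm by 190 mm) begins 51 mm behind the grasp point.
Start: joints at [1.298, 0.321, -0.07, 1.45, 0.023, 1.371, -0.057], TCP at [0.184, -0.623, 0.292] pointing down, gripper open.
Joint ranges: [-2.86, 2.86], [-0.3, 2.09], [-1.38, 1.24], [0.06, 2.45], [-1.56, 4.7], [0.09, 2.05], [-2.69, 2.69]. Speed limits (rad/s): [2.57, 2.57, 3.14, 3.14, 3.14, 3.14, 3.14].

INTERFACE

Orientations are given as a unit quaternion [x, y, z, w].
In Python, from plant import env, get_image, spot_in gives the robot as it stands.
- The arm moves only by the tool move_arm, never from a script. Its argument "series" is text: rows parted by semicolons, each of 7 numbers parted by spaces: the turn, a rotation vector about the tool's x, y, z in degrees, then the shift along the tool's x, y, z in mm, then the gripper's target within -1 to 1 (fully open at 1, half-way at 0, shut at -1). In form: wx wy wz dx dy dz gripper; .... A call has 1 to 12 rows; each row shifts and turns the commanded pose from where the row before left it, along the tool's axes as they then stand; what a row does not reach is not made up. A row lasts 1/10 s, in which the tool goes at most 50 mm and 8.59 degrees, less where a joint would pass 70% of its speed; a pose out of reach is approached as far as the arm can. A call with a gripper value outside its range is refused whole. The fingers move at their own pace and stop on an object; "squeeze" is the grip in N (left out, the last holds). Time passes only in rows, so rows that do not move let the fingers close. It gives the time, the measured TCP pose, the force, the opening and the grip force at its end, in the units of the state.
- env.read_state(): the state, without advancing time (a new reading comes with each control period).
- get_image(name): name is "scene" or "top"; returns a dict with "frame" (384x512x3 uint8, blue, green, red), "z_map" (384x512 float32, m along the optical axis (not along the pixel's ray), 0 where there is no reading), "vertical_fov" (degrees; the focal length in pixels is half the picture's height over the tangent of half this angle, whatever the lens; pixels are square), "cx", "cy" (the principal point, pixels), "distortion" ([k1, k2, p1, p2, k3] as OpenCV has them; the pictures are not rectified), "extrinsics" (4x4, takes a point from world to camera coordinates). Camera axes: x right, y down, z forward; pixel columns grow to the right and rows downward; lengths in m; the calibration is good to about 2 mm. A picture is of the moment at which its call begins.
- env.hand_in(): hands the job in; it is judged then, once.
Trained networks look in a picture, given as the dict that the camera call returned (one of the last four; its "shot" number tells which), for a name from the list of things; names that differ only in an ending like _2 or _b are one class to them, and where a whole thing is asked for, a point or a joint stands for the part that bears it (a point fixed in the world has none). Each returns a list of dicts, best first, with "confidence" (0 to 1); they miss things now and then, are a little off and sometimes report something else, mostly with a low value. They report only what shows in the picture. A call takes as long as a camera call. They do not tell look-alikes from the thing itself.
- spot_in(name, picture): "box" ([left, top, width, height] in pixels, round what is visible of it).
The state is a dict: "time_s": time; "joints": joint angles; "joint_velocities": joint speeds; "joint_torque": joint torques, N m; "ee_pos": TCP position; "orientation": TCP orientation; "contact_force": force on the tool from outside, world axes, zero at the start; "torque": the same for the moment, N m; "grip_width": finger opening in m; "gripper_force": force on a finger pad.
Only numpy, scipy, OpenCV 4.12 (cv2) and the standard library are available. Lean on these libraries where they do the work, as an engineer would, in place of code of your own. Each camera call takes 0.05 s, during which the arm holds its last target. There are 200 camera calls.

TASK

Put the garlic bulb away in the vented compartment of the wooden keeper, which its white cover hides at the start: slide the cover all the way aside, set the bulb down in the compartment, let go, and slide the cover fully shut over it again. The cover lies flush and has no handle, so press on it with the fingertips and drag it by friction, gently: the keeper must never be pressed or pushed hard (25 N is too much). Leave the lemon and the tin where they are.

Things in the scene. Friction and masses are not known exactly. Their poses are not given: they have to be found in the camera images.
- keeper: Pale wooden box, 130 (x) by 242 (y) by 89 mm high, fixed to the worktop; origin at the centre of its underside, z up. A 6 mm divider at y = 0 parts two open-topped compartments, each inside 104 (x) by 110 mm (y), floor at z = 11 mm; the -y one is vented (dark slots in both long outer walls). Walls 8 mm thick at the rim, 13 mm below the cover.
- cover (a joint): The rigid flat white cover, 113 (x) by 115 (y) by 8 mm, no handle. Its face lies 1 to 7 mm under the rim, a different depth each time: find it by a slow touch. It slides only along keeper +y, with firm stops: 0 = shut over the vented side (cover centre at keeper y = -55 mm), 0.110 m = open (centre at +55 mm). It takes 5 to 7 N sideways (press with some 10 to 16 N) and stays where left.
- vented (a point): Centre of the floor of the vented compartment (keeper x = 0, y = -58 mm, z = 11 mm), axes as the keeper's.
- garlic: Loose whole garlic bulb, about 60 x 57 mm and 58 mm high with its point up, standing on the worktop; origin at the centre of its underside. It can be gripped from above across its belly, about 25 mm above its underside.
- lemon: Loose lemon, 78 x 55 x 56 mm, lying beside the garlic (about 130 mm away); origin under its centre. Leave it.
- tin: Loose flat round food tin, 86 mm across, 40 mm high, behind the garlic (about 140 mm away); origin at the centre of its underside. Leave it.
Mind the look-alikes: they are no part of the job. What is shaped like the garlic but blue is not meant.

How it is judged:
By the outcome, as a careful person would: the job done as asked, in the order asked, and still so for the second after the job is handed in, with the robot touching nothing.
It also fails if it takes over 72 s, if anything falls off the work surface, if the arm or the gripper's body presses on something with over 40 N, if the wrist force passes 120 N, or if a joint passes its speed limit or range.

## Working session

There is one attempt and no reset: what is moved stays moved. The work goes in short steps, Python scripts to look and compute and a tool call to move; the robot and the scene stay as the last step left them, time stands still between calls to the robot, and variables do not carry over. Pictures are saved under pics/ and viewed, at most 10 in all, crops included, and the job is handed in when it is done.

Besides the shell and the picture viewer there is one more tool, called after ">>>" by a JSON object that holds its "method" and its "body". move_arm: Moves the arm, as the interface text tells. Its arguments: {"type":"object","properties":{"series":{"type":"string"},"squeeze":{"type":"number"}},"required":["series"]}

```bash
mkdir -p pics; cat > h.py <<'E'
import numpy as np, cv2
from plant import env, get_image, spot_in
def cam(p):
    f=p["frame"].shape[0]/2/np.tan(np.radians(p["vertical_fov"])/2)
    return np.array([[f,0,p["cx"]],[0,f,p["cy"]],[0,0,1.]]),np.array(p["distortion"],float),np.array(p["extrinsics"])
def world(p):
    K,D,E=cam(p);h,w=p["z_map"].shape
    u,v=np.meshgrid(np.arange(w),np.arange(h))
    n=cv2.undistortPoints(np.stack([u,v],-1).reshape(-1,1,2).astype(float),K,D).reshape(h,w,2)
    z=p["z_map"][...,None];P=np.concatenate([n*z,z],-1)
    W=(P-E[:3,3])@E[:3,:3]
    W[p["z_map"]==0]=np.nan
    return W
E
python3 - <<'E'
from h import *
s=env.read_state();print({k:np.round(v,3) for k,v in s.items()})
ims=[]
for n in("scene","top"):
    p=get_image(n);W=world(p);np.save(n+".npy",W);cv2.imwrite(n+".png",p["frame"]);ims.append(p["frame"].copy())
    for t in("garlic","keeper","cover","lemon","tin"):
        for d in spot_in(t,p)[:4]:
            l,tp,w,h=d["box"];c=W[int(tp+h/2),int(l+w/2)];print(n,t,np.round(d["box"]),round(d["confidence"],2),np.round(c,3))
cv2.imwrite("pics/scene.png",ims[0]);cv2.imwrite("pics/top.png",ims[1])
E
```

```text
{'time_s': np.float64(0.0), 'joints': array([ 1.298,  0.322, -0.07 ,  1.452,  0.023,  1.371, -0.057]), 'joint_velocities': array([-0.002,  0.001, -0.   , -0.001,  0.001,  0.002,  0.001]), 'joint_torque': array([-1.0000e-03, -4.9129e+01, -4.0400e-01, -3.1253e+01, -6.4000e-02,
        4.4000e-02,  0.0000e+00]), 'ee_pos': array([ 0.184, -0.623,  0.291]), 'orientation': array([ 0.99 ,  0.143, -0.   , -0.001]), 'contact_force': array([ 0.126, -1.228,  0.108]), 'torque': array([-0.004,  0.012,  0.05 ]), 'gripper_force': np.float64(0.0), 'grip_width': np.float64(0.088)}
scene garlic [183. 284.  22.  25.] 0.76 [0.424 0.348 0.052]
scene garlic [162. 260.  23.  22.] 0.75 [0.519 0.341 0.044]
scene garlic [221. 250.  18.  17.] 0.56 [0.445 0.208 0.041]
scene keeper [276. 134.  69.  80.] 0.88 [ 0.492 -0.175  0.048]
scene cover [294. 141.  47.  31.] 0.71 [ 0.508 -0.221  0.087]
scene cover [178. 213.  34.  32.] 0.69 [0.587 0.215 0.038]
scene lemon [250. 214.  19.  22.] 0.88 [0.463 0.082 0.051]
scene tin [177. 212.  34.  38.] 0.6 [0.584 0.225 0.036]
top garlic [135. 210.  13.  18.] 0.89 [0.431 0.341 0.046]
top garlic [184. 203.  20.  21.] 0.85 [0.459 0.2   0.049]
top garlic [141. 173.  20.  21.] 0.79 [0.529 0.324 0.063]
top keeper [288. 175.  99.  70.] 0.95 [ 0.492 -0.18   0.085]
top keeper [176. 148.  33.  34.] 0.58 [0.597 0.221 0.04 ]
top cover [328. 179.  54.  52.] 0.57 [ 0.508 -0.224  0.086]
top tin [175. 150.  37.  29.] 0.9 [0.597 0.218 0.038]
```

View pics/scene.png

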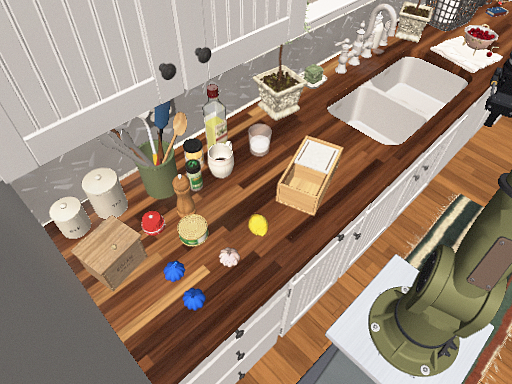

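View pics/top.png

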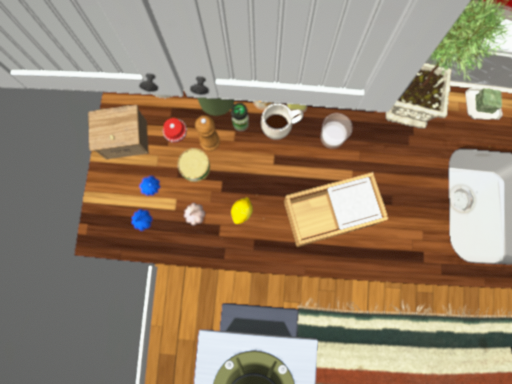

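The only white bulb is at scene (229,257) / top (194,214). The two blue bulbs, at scene (174,271) and (193,299), are look-alikes. The keeper is at top (337,209), with its white cover on the right (robot -y) half. Next: measure the poses and check a close crop.

```bash
python3 - <<'E'
from h import *
for n in("scene","top"):
    W=np.load(n+".npy");im=cv2.imread(n+".png")
    X,Y,Z=W[...,0],W[...,1],W[...,2]
    near=(abs(X-.5)<.16)&(abs(Y+.18)<.2)
    m=near&(Z>.06)&(Z<.11)
    m=cv2.morphologyEx(m.astype(np.uint8),cv2.MORPH_OPEN,np.ones((2,2)))>0
    P=W[m]; r=cv2.minAreaRect(P[:,:2].astype(np.float32)); print(n,"keeper",r,np.round(cv2.boxPoints(r),3).tolist(),m.sum(), "z pct",np.round(np.percentile(P[:,2],[5,50,95]),4))
    white=near&(im.min(-1)>185)&((im.max(-1).astype(int)-im.min(-1))<35)&(Z>.06)
    if white.sum()>5:
        Q=W[white];print("cover",np.round(np.median(Q,0),4),cv2.minAreaRect(Q[:,:2].astype(np.float32)),white.sum())
    g=(abs(X-.455)<.06)&(abs(Y-.205)<.06)&(Z>.012)&(Z<.1)
    Q=W[g];print("garlic",g.sum(),Q.min(0).round(3),Q.max(0).round(3),Q.mean(0).round(3),np.round(cv2.minEnclosingCircle(Q[:,:2].astype(np.float32))[0],4),cv2.minEnclosingCircle(Q[:,:2].astype(np.float32))[1])
    l=(abs(X-.46)<.06)&(abs(Y-.08)<.06)&(Z>.012)&(Z<.1)
    Q=W[l];print("lemon",Q.min(0).round(3),Q.max(0).round(3))
    t=(abs(X-.45)<.05)&(abs(Y-.0)<.02);print("table z",np.nanmedian(Z[t]))
    hi=(Z>.3)&(X<1.2)&(abs(Y)<.6)&(X>.3); 
    if hi.sum():print("high",W[hi].min(0).round(3),W[hi].max(0).round(3))
a=cv2.imread("scene.png")[235:315,150:260];b=cv2.imread("top.png")[140:250,270:400]
a=cv2.resize(a,(400,291),interpolation=2);b=cv2.resize(b,(400,338),interpolation=2)
cv2.imwrite("pics/crop.png",np.vstack([a,b])[:600])
E
```

```text
scene keeper ((0.5065211653709412, -0.22172780334949493), (0.12680816650390625, 0.3343329131603241), 19.048076629638672) [[0.3919999897480011, -0.08399999886751175], [0.5009999871253967, -0.4000000059604645], [0.6209999918937683, -0.35899999737739563], [0.5120000243186951, -0.0430000014603138]] 1968 z pct [nan nan nan]
cover [ 0.5723 -0.1695  0.0892] ((0.5662386417388916, -0.15382932126522064), (0.32922667264938354, 0.1529971808195114), 51.683555603027344) 1673
garlic 318 [0.428 0.174 0.013] [0.486 0.229 0.059] [0.452 0.205 0.036] [0.4573 0.2028] 0.029543176293373108
lemon [0.44  0.047 0.013] [0.508 0.1   0.058]
table z 4.444833794231955e-05
high [ 0.3  -0.47  0.3 ] [0.809 0.54  0.714]
top keeper ((0.5042597651481628, -0.19223245978355408), (0.13872890174388885, 0.2725220322608948), 21.393335342407227) [[0.38999998569488525, -0.09099999815225601], [0.48899999260902405, -0.3440000116825104], [0.6190000176429749, -0.2939999997615814], [0.5189999938011169, -0.03999999910593033]] 3124 z pct [nan nan nan]
cover [ 0.5375 -0.1999  0.0871] ((0.5701069235801697, -0.15512214601039886), (0.3313812017440796, 0.1543869525194168), 52.10526657104492) 2648
garlic 304 [0.432 0.174 0.019] [0.49  0.226 0.06 ] [0.46  0.198 0.038] [0.4609 0.199 ] 0.02898086979985237
lemon [0.446 0.045 0.026] [0.517 0.1   0.061]
table z 0.0009144696176378369
high [ 0.3   -0.577  0.3  ] [0.99  0.543 0.776]
```

View pics/crop.png

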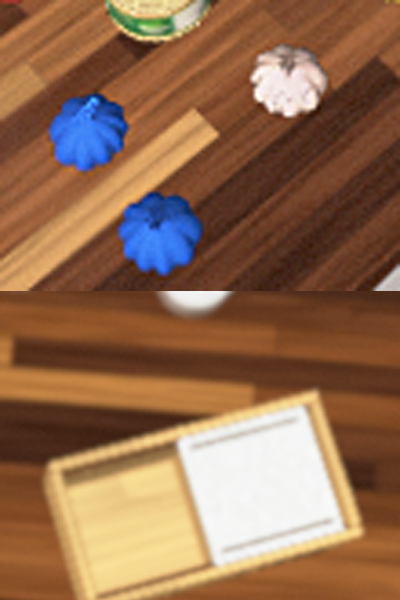

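The crop confirms the white, purple-tinged bulb. The keeper's cover is on the world -y side, so keeper +y points to world +y at a yaw of about +21°. I'll refine the keeper pose and check the cabinet clearance.

```bash
python3 - <<'E'
from h import *
for n in("top","scene"):
    p=get_image(n);W=world(p);K,D,E=cam(p);C=-E[:3,:3].T@E[:3,3]
    X,Y,Z=W[...,0],W[...,1],W[...,2]
    m=((X>.36)&(X<.65)&(Y>-.36)&(Y<0)&(Z>.082)&(Z<.094)).astype(np.uint8)
    k,l,st,_=cv2.connectedComponentsWithStats(m);i=1+st[1:,4].argmax()
    c=max(cv2.findContours((l==i).astype(np.uint8),0,1)[0],key=cv2.contourArea)[:,0].astype(float)
    d=cv2.undistortPoints(c.reshape(-1,1,2),K,D).reshape(-1,2);d=np.c_[d,np.ones(len(d))]@E[:3,:3]
    q=(C+d*((.089-C[2])/d[:,2])[:,None])[:,:2]
    print(n,C.round(2),st[i],cv2.minAreaRect(q.astype(np.float32)))
    R=lambda a:np.array([[np.cos(a),-np.sin(a)],[np.sin(a),np.cos(a)]])
    from scipy.optimize import least_squares
    def f(v):
        u=abs((q-v[:2])@R(v[2]))-[.065,.121]; return np.where((u>0).all(1),np.hypot(*u.T),u.max(1))
    r=least_squares(f,[.504,-.19,.37],loss="soft_l1",f_scale=.002);print(r.x,np.degrees(r.x[2]),np.abs(f(r.x)).mean())
    v=r.x;L=(W[...,:2]-v[:2])@R(v[2])
    s=(abs(L[...,0])<.04)&(abs(L[...,1]+.055)<.045);print("cover z",np.nanmedian(Z[s]))
    s=((abs(abs(L[...,0])-.061)<.0025)&(abs(L[...,1])<.11));print("rim z",np.nanmedian(Z[s]))
    for y in np.arange(-.4,.4,.1):
        s=(abs(Y-y)<.05)&(Z>.25)&(X>.3); print(round(y,1),np.nanpercentile(X[s],[1,5]).round(2) if s.sum() else 0,np.nanpercentile(Z[s],[1,5]).round(2) if s.sum() else 0,end="; ")
    print()
E
```

```text
top [0.31 0.   1.13] [ 286  173  102   71 2700] ((0.49873560667037964, -0.17799240350723267), (0.131044402718544, 0.2437305599451065), 19.650625228881836)
[ 0.49863339 -0.17779904  0.34253715] 19.625933004145644 0.0009903890235091434
cover z 0.08582121325181699
rim z 0.08958852719055793
-0.4 [0.77 0.78] [0.3  0.32]; -0.3 [0.78 0.78] [0.32 0.34]; -0.2 [0.61 0.61] [0.47 0.49]; -0.1 [0.61 0.61] [0.47 0.49]; -0.0 [0.61 0.61] [0.47 0.49]; 0.1 [0.59 0.61] [0.47 0.49]; 0.2 [0.58 0.61] [0.47 0.49]; 0.3 [0.61 0.61] [0.47 0.49]; 
scene [0.07 0.5  0.89] [ 278  135   65   65 1446] ((0.4931870698928833, -0.17655473947525024), (0.1308189332485199, 0.24915216863155365), 19.575666427612305)
[ 0.49366711 -0.17704403  0.3447874 ] 19.754862575582393 0.0013819235950391603
cover z 0.08541699363397419
rim z 0.08928228454024498
-0.4 [0.75 0.75] [0.25 0.26]; -0.3 0 0; -0.2 [0.6 0.6] [0.46 0.47]; -0.1 [0.6 0.6] [0.26 0.46]; -0.0 [0.6 0.6] [0.26 0.47]; 0.1 [0.58 0.6 ] [0.25 0.27]; 0.2 [0.58 0.6 ] [0.29 0.47]; 0.3 [0.61 0.61] [0.27 0.46];
```

>>> {"method": "move_arm", "body": {"series": "0 0 -3.2 20 -12 0 -1;0 0 0 40 -24 0 -1;0 0 0 40 -24 0 -1;0 0 0 40 -24 0 -1;0 0 0 40 -24 0 -1;0 0 0 40 -24 0 -1;0 0 0 40 -24 0 -1;0 0 0 40 -24 0 -1;0 0 0 40 -24 0 -1;0 0 0 40 -24 0 -1;0 0 0 40 -24 0 -1;0 0 0 20 -12 0 -1", "squeeze": 20}}

```text
time_s: 1.9
ee_pos: [0.5131, -0.223, 0.2927]
orientation: [0.985, 0.173, 0.001, -0.001]
contact_force: [-0.5, 1.6, 0.4]
grip_width: 0.0027
gripper_force: 0.0
```

>>> {"method": "move_arm", "body": {"series": "0 0 0 0 6 15 -1;0 0 0 0 0 25 -1;0 0 0 0 0 30 -1;0 0 0 0 0 30 -1;0 0 0 0 0 15 -1;0 0 0 0 0 5 -1;0 0 0 0 0 0 -1;0 0 0 0 0 0 -1"}}

```text
time_s: 2.7
ee_pos: [0.5134, -0.234, 0.1737]
orientation: [0.985, 0.17, 0.001, 0.001]
contact_force: [1.8, -0.1, 0.7]
grip_width: 0.0006
gripper_force: 0.0
```

>>> {"method": "move_arm", "body": {"series": "0 0 0 0 0 3 -1;0 0 0 0 0 3 -1;0 0 0 0 0 2 -1;0 0 0 0 0 1 -1;0 0 0 0 0 1 -1;0 0 0 0 0 1 -1;0 0 0 0 0 0 -1;0 0 0 0 0 0 -1"}}

```text
time_s: 3.5
ee_pos: [0.5126, -0.2335, 0.1613]
orientation: [0.985, 0.171, -0.0, 0.0]
contact_force: [0.8, -0.4, -0.4]
grip_width: 0.0005
gripper_force: 0.0
```

>>> {"method": "move_arm", "body": {"series": "0 0 0 0 0 1 -1;0 0 0 0 0 1 -1;0 0 0 0 0 1 -1;0 0 0 0 0 1 -1;0 0 0 0 0 0.5 -1;0 0 0 0 0 0 -1;0 0 0 0 0 0 -1"}}

```text
time_s: 4.2
ee_pos: [0.5125, -0.2335, 0.1567]
orientation: [0.985, 0.171, -0.0, 0.0]
contact_force: [0.2, 0.4, -0.7]
grip_width: 0.0004
gripper_force: 0.0
```

>>> {"method": "move_arm", "body": {"series": "0 0 0 0 0 0.5 -1;0 0 0 0 0 0.5 -1;0 0 0 0 0 0 -1"}}

```text
time_s: 4.5
ee_pos: [0.5125, -0.2335, 0.1556]
orientation: [0.985, 0.17, -0.0, -0.0]
contact_force: [-1.0, 0.1, 0.4]
grip_width: 0.0006
gripper_force: 0.0
```

>>> {"method": "move_arm", "body": {"series": "0 0 0 0 0 0.5 -1;0 0 0 0 0 0.5 -1;0 0 0 0 0 0 -1"}}

```text
time_s: 4.8
ee_pos: [0.5126, -0.2335, 0.1552]
orientation: [0.985, 0.171, -0.0, 0.0]
contact_force: [-2.0, 0.9, 4.2]
grip_width: 0.0002
gripper_force: 2.1
```

>>> {"method": "move_arm", "body": {"series": "0 0 0 0 0 0.5 -1;0 0 0 0 0 0.5 -1;0 0 0 0 0 0 -1"}}

```text
time_s: 5.1
ee_pos: [0.5127, -0.2335, 0.1552]
orientation: [0.985, 0.17, -0.0, 0.0]
contact_force: [-4.3, 1.3, 10.0]
grip_width: 0.0006
gripper_force: 5.0
```

>>> {"method": "move_arm", "body": {"series": "0 0 0 0 0 0.5 -1;0 0 0 0 0 0 -1"}}

```text
time_s: 5.3
ee_pos: [0.5127, -0.2335, 0.1551]
orientation: [0.985, 0.171, -0.0, 0.0]
contact_force: [-4.7, 2.7, 12.3]
grip_width: 0.0003
gripper_force: 6.4
```

>>> {"method": "move_arm", "body": {"series": "0 0 0 0 -1 0 -1;0 0 0 0 -2 0 -1;0 0 0 0 -3 0 -1;0 0 0 0 -4 0 -1;0 0 0 0 -4 0 -1;0 0 0 0 -4 0 -1"}}

```text
time_s: 5.9
ee_pos: [0.5082, -0.219, 0.1552]
orientation: [0.985, 0.17, 0.002, 0.003]
contact_force: [1.0, -4.2, 6.5]
grip_width: 0.0003
gripper_force: 3.0
```

>>> {"method": "move_arm", "body": {"series": "0 0 0 0 0 0.7 -1;0 0 0 0 0 0.6 -1;0 0 0 0 -3 0 -1;0 0 0 0 -3 0 -1;0 0 0 0 -3 0 -1;0 0 0 0 -3 0 -1"}}

```text
time_s: 6.5
ee_pos: [0.5046, -0.209, 0.1551]
orientation: [0.985, 0.17, 0.003, 0.004]
contact_force: [0.0, -5.6, 11.6]
grip_width: 0.0008
gripper_force: 5.7
```

```bash
cat >> h.py <<'E'
def cover(name="scene",save=None):
    p=get_image(name);W=world(p);im=p["frame"]
    a=np.radians(19.65);L=(W[...,:2]-[.4965,-.1775])@np.array([[np.cos(a),-np.sin(a)],[np.sin(a),np.cos(a)]])
    hsv=cv2.cvtColor(im,cv2.COLOR_BGR2HSV)
    m=(abs(L[...,0])<.05)&(abs(L[...,1])<.125)&(hsv[...,1]<45)&(hsv[...,2]>150)&(abs(W[...,2]-.0855)<.006)
    print(name,"cover n",m.sum(),"ky range",np.percentile(L[...,1][m],[1,50,99]).round(3) if m.any() else None)
    if save: cv2.imwrite(save,cv2.resize(im[100:240,220:400] if name=="scene" else im[140:260,260:410],None,fx=4,fy=4)[:600,:800])
E
python3 -c "
from h import *
cover('top');cover('scene')"
```

```text
top cover n 210 ky range [-0.049 -0.01   0.016]
scene cover n 389 ky range [-0.092 -0.004  0.018]
```

>>> {"method": "move_arm", "body": {"series": "0 0 0 0 -2 0.3 -1;0 0 0 0 -3 0 -1;0 0 0 0 -3 0 -1;0 0 0 0 -4 0 -1;0 0 0 0 -4 0 -1;0 0 0 0 -4 0 -1;0 0 0 0 -4 0 -1"}}

```text
time_s: 7.3
ee_pos: [0.4965, -0.1866, 0.155]
orientation: [0.986, 0.17, 0.003, 0.004]
contact_force: [-1.5, -6.4, 14.4]
grip_width: 0.0004
gripper_force: 6.8
```

```bash
python3 -c "
from h import *
cover('top');cover('scene')"
```

```text
top cover n 187 ky range [-0.014  0.017  0.04 ]
scene cover n 390 ky range [-0.069  0.021  0.043]
```

>>> {"method": "move_arm", "body": {"series": "0 0 0 0 -4 0 -1;0 0 0 0 -4 0 -1;0 0 0 0 -4 0 -1;0 0 0 0 -4 0 -1;0 0 0 0 -4 0 -1;0 0 0 0 -4 0 -1;0 0 0 0 -4 0 -1;0 0 0 0 -4 0 -1"}}

```text
time_s: 8.2
ee_pos: [0.4857, -0.1564, 0.1551]
orientation: [0.986, 0.17, 0.002, 0.004]
contact_force: [-2.2, -6.1, 15.2]
grip_width: 0.0003
gripper_force: 7.5
```

```bash
python3 -c "
from h import *
cover('top');cover('scene')"
```

```text
top cover n 151 ky range [0.032 0.055 0.073]
scene cover n 391 ky range [-0.037  0.054  0.075]
```

>>> {"method": "move_arm", "body": {"series": "0 0 0 0 -4 -0.2 -1;0 0 0 0 -4 0 -1;0 0 0 0 -4 0 -1;0 0 0 0 -4 0 -1;0 0 0 0 -4 0 -1;0 0 0 0 -4 0 -1;0 0 0 0 -4 -0.2 -1;0 0 0 0 -3 0 -1"}}

```text
time_s: 9.1
ee_pos: [0.475, -0.1267, 0.155]
orientation: [0.985, 0.17, 0.002, 0.004]
contact_force: [-2.3, -6.6, 14.1]
grip_width: 0.0004
gripper_force: 7.1
```

>>> {"method": "move_arm", "body": {"series": "0 0 0 0 -1 0 -1;0 0 0 0 -1 0 -1;0 0 0 0 -1 0 -1"}}

```text
time_s: 9.4
ee_pos: [0.4741, -0.124, 0.1551]
orientation: [0.985, 0.17, 0.002, 0.004]
contact_force: [-2.2, -5.8, 14.9]
grip_width: 0.0006
gripper_force: 7.3
```

>>> {"method": "move_arm", "body": {"series": "0 0 0 0 -1 0 -1;0 0 0 0 -1 0 -1;0 0 0 0 -1 0 -1"}}

```text
time_s: 9.7
ee_pos: [0.4731, -0.1212, 0.1551]
orientation: [0.985, 0.17, 0.002, 0.004]
contact_force: [-1.9, -6.6, 14.5]
grip_width: 0.0007
gripper_force: 7.3
```

```bash
python3 -c "
from h import *
cover('top');cover('scene')"
```

```text
top cover n 104 ky range [0.084 0.098 0.11 ]
scene cover n 350 ky range [-0.001  0.089  0.113]
```

>>> {"method": "move_arm", "body": {"series": "0 0 0 0 -1 -0.1 -1;0 0 0 0 -1 0 -1;0 0 0 0 -1 0 -1"}}

```text
time_s: 10.1
ee_pos: [0.4726, -0.1194, 0.1551]
orientation: [0.986, 0.169, 0.003, 0.004]
contact_force: [0.4, -8.5, 11.4]
grip_width: 0.0005
gripper_force: 5.6
```

>>> {"method": "move_arm", "body": {"series": "0 0 0 0 -1 0 -1;0 0 0 0 -1 0 -1"}}

```text
time_s: 10.3
ee_pos: [0.4722, -0.1171, 0.1551]
orientation: [0.986, 0.17, 0.003, 0.004]
contact_force: [1.0, -7.3, 10.4]
grip_width: 0.0004
gripper_force: 5.4
```

>>> {"method": "move_arm", "body": {"series": "0 0 0 0 3 -10 -1;0 0 0 0 0 -25 -1;0 0 0 0 0 -25 0;0 0 0 12 -38 -5 1;0 0 0 12 -39 0 1;0 0 0 12 -39 0 1;0 0 0 12 -39 0 1;0 0 0 12 -39 0 1;0 0 0 12 -39 0 1;0 0 0 12 -39 0 1;0 0 0 11 -35 0 1;0 0 0 0 0 0 1"}}

```text
time_s: 11.5
ee_pos: [0.455, 0.2116, 0.2175]
orientation: [0.985, 0.175, 0.0, -0.002]
contact_force: [0.0, 0.3, 0.6]
grip_width: 0.0724
gripper_force: 0.0
```

```bash
python3 - <<'E'
from h import *
cover('top','pics/open.png');cover('scene')
s=env.read_state();print(s["ee_pos"],s["orientation"])
for n in("top","scene"):
    p=get_image(n);W=world(p);h=cv2.cvtColor(p["frame"],cv2.COLOR_BGR2HSV)
    X,Y,Z=np.moveaxis(W,-1,0);g=(abs(X-.459)<.04)&(abs(Y-.201)<.04)&(Z>.012)&(Z<.065)
    print(n,g.sum(),W[g].min(0),W[g].max(0)) if g.any() else print(n,0)
E
```

```text
top cover n 1687 ky range [-0.003  0.054  0.111]
scene cover n 852 ky range [-0.001  0.056  0.11 ]
[0.45619935 0.20627493 0.21684933] [ 9.85105571e-01  1.71949509e-01 -5.95822643e-04 -1.59370419e-04]
top 161 [0.43222501 0.17425075 0.02100331] [0.4834761  0.21951158 0.06082753]
scene 316 [0.42836566 0.1726829  0.01447637] [0.48546025 0.22833336 0.05793289]
```

View pics/open.png

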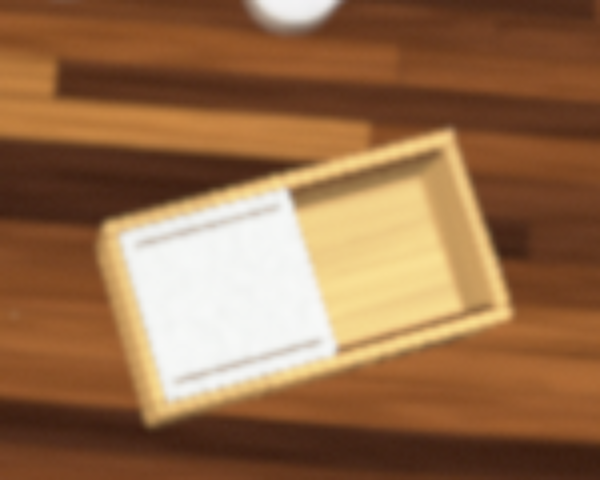

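The picture shows the cover fully aside (white panel at left, (230,295)) and the vented compartment open at (395,260). Next is the garlic grasp.

>>> {"method": "move_arm", "body": {"series": "0 0 0 1 6 10 1;0 0 0 0 0 25 1;0 0 0 0 0 30 1;0 0 0 0 0 30 1;0 0 0 0 0 20 1;0 0 0 0 0 12 1;0 0 0 0 0 8 1;0 0 0 0 0 0 1"}}

```text
time_s: 12.5
ee_pos: [0.4597, 0.1993, 0.0814]
orientation: [0.985, 0.17, -0.001, 0.0]
contact_force: [0.3, -0.9, -0.1]
grip_width: 0.0869
gripper_force: 0.0
```

>>> {"method": "move_arm", "body": {"series": "0 0 0 0 0 0 0;0 0 0 0 0 0 -1;0 0 0 0 0 0 -1;0 0 0 0 0 0 -1;0 0 0 0 0 0 -1;0 0 0 0 0 0 -1", "squeeze": 12}}

```text
time_s: 13.1
ee_pos: [0.4601, 0.2001, 0.0825]
orientation: [0.985, 0.171, 0.0, 0.0]
contact_force: [-0.1, -0.7, 3.2]
grip_width: 0.0554
gripper_force: 12.0
```

>>> {"method": "move_arm", "body": {"series": "0 0 0 0 0 -5 -1;0 0 0 0 0 -15 -1;0 0 0 0 0 -30 -1;0 0 0 0 0 -40 -1;0 0 0 0 0 -40 -1;0 0 0 0 0 -25 -1;0 0 0 0 0 0 -1"}}

```text
time_s: 13.8
ee_pos: [0.4617, 0.2014, 0.242]
orientation: [0.985, 0.171, 0.004, 0.0]
contact_force: [0.1, -0.2, -1.0]
grip_width: 0.0554
gripper_force: 12.0
```

>>> {"method": "move_arm", "body": {"series": "0 0 0 -4 20 0 -1;0 0 0 -8 38 0 -1;0 0 0 -9 40 0 -1;0 0 0 -9 40 0 -1;0 0 0 -9 40 0 -1;0 0 0 -9 40 0 -1;0 0 0 -9 40 0 -1;0 0 0 -9 40 0 -1;0 0 0 -9 40 0 -1;0 0 0 -8 38 0 -1;0 0 0 -6 30 0 -1;0 0 0 -4 20 0 -1"}}

```text
time_s: 15.0
ee_pos: [0.5146, -0.2351, 0.2364]
orientation: [0.986, 0.169, -0.001, -0.0]
contact_force: [0.4, -0.1, -0.1]
grip_width: 0.0556
gripper_force: 12.0
```

>>> {"method": "move_arm", "body": {"series": "0 0 0 0 0 0 -1;0 0 0 0 0 0 -1;0 0 0 0 0 0 -1"}}

```text
time_s: 15.3
ee_pos: [0.5157, -0.2302, 0.2371]
orientation: [0.985, 0.172, -0.0, -0.001]
contact_force: [-1.0, -0.1, -0.8]
grip_width: 0.0555
gripper_force: 12.0
```

```bash
python3 - <<'E'
from h import *
s=env.read_state();print({k:np.round(s[k],4) for k in("ee_pos","orientation","contact_force","grip_width","gripper_force","joints")})
a=np.radians(19.65);print("keeper-frame",(s["ee_pos"][:2]-np.array([.4965,-.1775]))@np.array([[np.cos(a),-np.sin(a)],[np.sin(a),np.cos(a)]]))
p=get_image("scene");cv2.imwrite("pics/held.png",cv2.resize(p["frame"][60:220,230:400],None,fx=3.5,fy=3.5))
E
```

```text
{'ee_pos': array([ 0.5157, -0.2302,  0.2371]), 'orientation': array([ 9.851e-01,  1.719e-01, -0.000e+00, -5.000e-04]), 'contact_force': array([-1.0267, -0.0769, -0.81  ]), 'grip_width': np.float64(0.0555), 'gripper_force': np.float64(12.0001), 'joints': array([ 0.7875,  0.2058, -0.4668,  1.7265,  0.0967,  1.2328, -0.9283])}
keeper-frame [ 0.00030196 -0.05611631]
```

View pics/held.png

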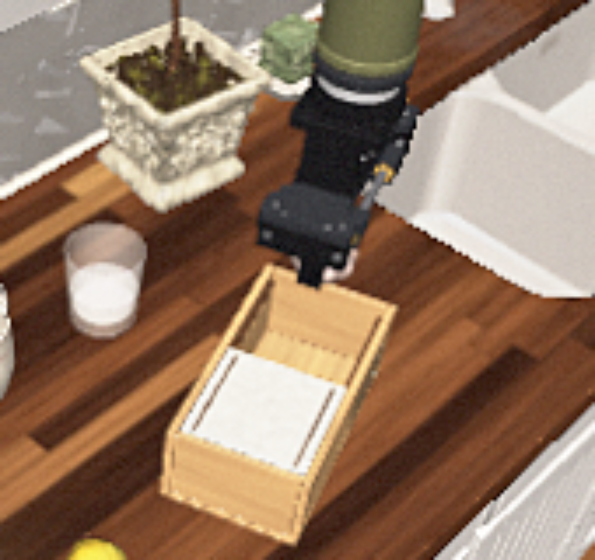

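The bulb is held at (340,265), above the open compartment at (300,330). Lowering it now.

>>> {"method": "move_arm", "body": {"series": "0 0 0 0 2 10 -1;0 0 0 0 0 25 -1;0 0 0 0 0 30 -1;0 0 0 0 0 25 -1;0 0 0 0 0 15 -1;0 0 0 0 0 10 -1;0 0 0 0 0 10 -1;0 0 0 0 0 0 -1;0 0 0 0 0 0 -1"}}

```text
time_s: 16.25
ee_pos: [0.5165, -0.2345, 0.1127]
orientation: [0.985, 0.171, 0.0, 0.0]
contact_force: [0.4, 0.2, -0.5]
grip_width: 0.055
gripper_force: 12.0
```

>>> {"method": "move_arm", "body": {"series": "0 0 0 0 0 5 -1;0 0 0 0 0 5 -1;0 0 0 0 0 3 -1;0 0 0 0 0 2 -1;0 0 0 0 0 0 -1"}}

```text
time_s: 16.75
ee_pos: [0.5158, -0.2343, 0.0968]
orientation: [0.985, 0.17, -0.0, -0.0]
contact_force: [0.2, -0.6, 0.2]
grip_width: 0.0553
gripper_force: 12.0
```

>>> {"method": "move_arm", "body": {"series": "0 0 0 0 0 1 -1;0 0 0 0 0 1 -1;0 0 0 0 0 0 -1"}}

```text
time_s: 17.05
ee_pos: [0.516, -0.2344, 0.0951]
orientation: [0.985, 0.171, -0.0, 0.0]
contact_force: [0.6, -0.4, -0.3]
grip_width: 0.055
gripper_force: 12.0
```

>>> {"method": "move_arm", "body": {"series": "0 0 0 0 0 1 -1;0 0 0 0 0 0 -1"}}

```text
time_s: 17.25
ee_pos: [0.516, -0.2344, 0.0941]
orientation: [0.985, 0.17, -0.0, 0.0]
contact_force: [-0.3, 0.0, -1.1]
grip_width: 0.0552
gripper_force: 12.0
```

>>> {"method": "move_arm", "body": {"series": "0 0 0 0 0 0.7 -1;0 0 0 0 0 0 0.4;0 0 0 0 0 0 0.45;0 0 0 0 0 0 0.45;0 0 0 0 0 0 0.45"}}

```text
time_s: 17.75
ee_pos: [0.5161, -0.2344, 0.0935]
orientation: [0.985, 0.17, 0.0, 0.0]
contact_force: [0.4, 0.1, 0.3]
grip_width: 0.0629
gripper_force: 0.0
```

>>> {"method": "move_arm", "body": {"series": "0 0 0 0 0 -5 0.45;0 0 0 0 0 -12 0.45;0 0 0 0 0 -20 0.45;0 0 0 0 0 -30 0.45;0 0 0 0 0 -30 0.45;0 0 0 0 0 -20 0.45;0 0 0 0 -40 0 -1;0 0 0 0 -40 0 -1;0 0 0 0 -40 0 -1;0 0 0 0 0 0 -1"}}

```text
time_s: 18.75
ee_pos: [0.4749, -0.1156, 0.2116]
orientation: [0.985, 0.174, 0.0, -0.0]
contact_force: [-0.4, -0.5, 0.2]
grip_width: 0.0385
gripper_force: 0.0
```

```bash
python3 - <<'E'
from h import *
s=env.read_state();print({k:np.round(s[k],4) for k in("ee_pos","contact_force","grip_width")})
cover('scene','pics/placed.png')
W=world(get_image("top"))
a=np.radians(19.65);L=(W[...,:2]-[.4965,-.1775])@np.array([[np.cos(a),-np.sin(a)],[np.sin(a),np.cos(a)]])
m=(abs(L[...,0])<.045)&(abs(L[...,1]+.058)<.048)&(W[...,2]>.03)&(W[...,2]<.1)
print(m.sum(),L[m].mean(0),W[m][:,2].max())
E
```

```text
{'ee_pos': array([ 0.4749, -0.1156,  0.2116]), 'contact_force': array([-0.3719, -0.5351,  0.2374]), 'grip_width': np.float64(0.0385)}
scene cover n 694 ky range [-0.001  0.067  0.112]<stdin>:7: RuntimeWarning: Mean of empty slice.
  ret = um.true_divide(
Traceback (most recent call last):
ValueError: zero-size array to reduction operation maximum which has no identity
```

View pics/placed.png

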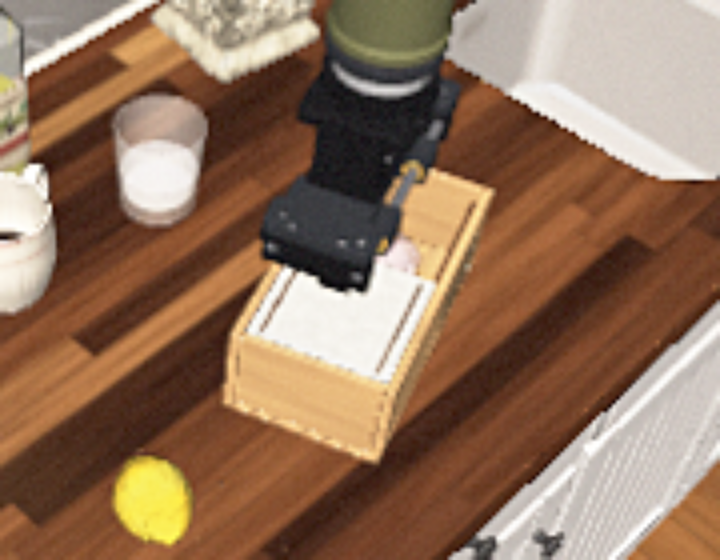

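The white bulb sits in the compartment at (400,255), behind the gripper. The cover is still open. Now I'll close it.

>>> {"method": "move_arm", "body": {"series": "0 0 0 0 0 10 -1;0 0 0 0 0 18 -1;0 0 0 0 0 12 -1;0 0 0 0 0 7 -1;0 0 0 0 0 3 -1;0 0 0 0 0 2 -1;0 0 0 0 0 1 -1;0 0 0 0 0 0 -1;0 0 0 0 0 0 -1", "squeeze": 20}}

```text
time_s: 19.75
ee_pos: [0.476, -0.1214, 0.1579]
orientation: [0.985, 0.171, 0.0, 0.0]
contact_force: [-0.4, 0.2, -0.5]
grip_width: 0.0004
gripper_force: 0.0
```

>>> {"method": "move_arm", "body": {"series": "0 0 0 0 0 1 -1;0 0 0 0 0 1 -1;0 0 0 0 0 0.7 -1;0 0 0 0 0 0.5 -1;0 0 0 0 0 0.5 -1;0 0 0 0 0 0 -1"}}

```text
time_s: 20.35
ee_pos: [0.4759, -0.1213, 0.1551]
orientation: [0.985, 0.171, -0.0, 0.0]
contact_force: [-4.1, 0.7, 10.3]
grip_width: 0.0005
gripper_force: 5.2
```

>>> {"method": "move_arm", "body": {"series": "0 0 0 0 0 0.5 -1;0 0 0 0 0 0.4 -1;0 0 0 0 0 0 -1"}}

```text
time_s: 20.65
ee_pos: [0.4759, -0.1213, 0.1551]
orientation: [0.985, 0.171, -0.0, 0.0]
contact_force: [-6.2, 1.4, 16.2]
grip_width: 0.0005
gripper_force: 8.3
```

>>> {"method": "move_arm", "body": {"series": "0 0 0 0 1 0 -1;0 0 0 0 2 0 -1;0 0 0 0 3 0 -1;0 0 0 0 3 0 -1;0 0 0 0 3 0 -1"}}

```text
time_s: 21.15
ee_pos: [0.4798, -0.1321, 0.155]
orientation: [0.985, 0.171, -0.001, 0.0]
contact_force: [-7.0, 3.0, 17.7]
grip_width: 0.0004
gripper_force: 8.6
```

>>> {"method": "move_arm", "body": {"series": "0 0 0 0 2 -0.3 -1;0 0 0 0 3 -0.2 -1;0 0 0 0 4 0 -1;0 0 0 0 4 0 -1;0 0 0 0 4 0 -1;0 0 0 0 4 0 -1"}}

```text
time_s: 21.75
ee_pos: [0.4868, -0.1516, 0.1551]
orientation: [0.985, 0.171, -0.001, -0.0]
contact_force: [-5.6, 3.1, 14.3]
grip_width: 0.0005
gripper_force: 7.1
```

```bash
python3 -c "
from h import *
cover('top');cover('scene')"
```

```text
top cover n 171 ky range [0.034 0.059 0.079]
scene cover n 427 ky range [-0.033  0.055  0.079]
```

>>> {"method": "move_arm", "body": {"series": "0 0 0 0 4 0 -1;0 0 0 0 4 0 -1;0 0 0 0 4 0 -1;0 0 0 0 4 0 -1;0 0 0 0 4 0 -1;0 0 0 0 4 0 -1;0 0 0 0 4 0 -1;0 0 0 0 4 0 -1"}}

```text
time_s: 22.65
ee_pos: [0.4976, -0.1816, 0.1551]
orientation: [0.985, 0.171, -0.0, -0.0]
contact_force: [-5.2, 4.1, 14.2]
grip_width: 0.0005
gripper_force: 6.7
```

>>> {"method": "move_arm", "body": {"series": "0 0 0 0 4 0 -1;0 0 0 0 4 0 -1;0 0 0 0 4 0 -1;0 0 0 0 4 0 -1;0 0 0 0 4 0 -1;0 0 0 0 4 0 -1;0 0 0 0 4 0 -1;0 0 0 0 4 0 -1"}}

```text
time_s: 23.45
ee_pos: [0.5084, -0.2117, 0.1551]
orientation: [0.985, 0.171, -0.0, -0.0]
contact_force: [-4.8, 4.4, 12.7]
grip_width: 0.0004
gripper_force: 6.4
```

```bash
python3 -c "
from h import *
cover('top');cover('scene')"
```

```text
top cover n 257 ky range [-0.06  -0.018  0.014]
scene cover n 412 ky range [-0.097 -0.01   0.016]
```

>>> {"method": "move_arm", "body": {"series": "0 0 0 0 3 0 -1;0 0 0 0 3 0 -1;0 0 0 0 2 0 -1;0 0 0 0 1 0 -1"}}

```text
time_s: 23.95
ee_pos: [0.5115, -0.2204, 0.1551]
orientation: [0.985, 0.171, -0.0, -0.0]
contact_force: [-5.8, 3.7, 12.8]
grip_width: 0.0005
gripper_force: 6.3
```

>>> {"method": "move_arm", "body": {"series": "0 0 0 0 1 0 -1;0 0 0 0 1 0 -1;0 0 0 0 1 0 -1;0 0 0 0 1 0 -1"}}

```text
time_s: 24.35
ee_pos: [0.5128, -0.2239, 0.1551]
orientation: [0.985, 0.171, -0.0, -0.0]
contact_force: [-5.3, 3.4, 12.9]
grip_width: 0.0005
gripper_force: 6.2
```

>>> {"method": "move_arm", "body": {"series": "0 0 0 0 1 0 -1;0 0 0 0 1 0 -1"}}

```text
time_s: 24.55
ee_pos: [0.5132, -0.2251, 0.1551]
orientation: [0.985, 0.171, -0.001, -0.001]
contact_force: [-6.4, 6.9, 15.4]
grip_width: 0.0001
gripper_force: 7.3
```

The lateral force is rising after 110 mm of travel, so the cover has reached its stop. One more nudge, then lift straight off and look.

>>> {"method": "move_arm", "body": {"series": "0 0 0 0 0.5 -0.2 -1;0 0 0 0 0.5 -0.2 -1"}}

```text
time_s: 24.75
ee_pos: [0.5133, -0.2252, 0.1551]
orientation: [0.985, 0.171, -0.001, -0.002]
contact_force: [-6.7, 6.9, 12.9]
grip_width: 0.0001
gripper_force: 6.2
```

>>> {"method": "move_arm", "body": {"series": "0 0 0 0 0 -2 -1;0 0 0 0 0 -3 -1;0 0 0 0 0 -15 -1;0 0 0 0 0 -30 -1;0 0 0 0 0 -35 -1;0 0 0 -20 20 -35 -1;0 0 0 -25 35 0 -1;0 0 0 -25 35 0 -1;0 0 0 -25 35 0 -1;0 0 0 -25 35 0 -1;0 0 0 -10 20 0 -1;0 0 0 0 0 0 -1"}}

```text
time_s: 25.95
ee_pos: [0.449, -0.446, 0.274]
orientation: [0.986, 0.167, -0.001, 0.001]
contact_force: [0.5, -0.0, 0.2]
grip_width: 0.0007
gripper_force: 0.0
```

```bash
python3 - <<'E'
from h import *
cover('scene','pics/shut.png');cover('top')
s=env.read_state();print({k:np.round(s[k],3) for k in("ee_pos","contact_force","time_s")})
for n in("scene","top"):
    p=get_image(n);W=world(p)
    for t in("garlic","lemon","tin"):
        for d in spot_in(t,p)[:3]:
            l,tp,w,h=d["box"];print(n,t,np.round(d["box"]),round(d["confidence"],2))
E
```

```text
scene cover n 767 ky range [-0.111 -0.051  0.001]
top cover n 1627 ky range [-0.113 -0.056  0.   ]
{'ee_pos': array([ 0.452, -0.441,  0.274]), 'contact_force': array([-0.239,  0.406, -0.45 ]), 'time_s': np.float64(26.05)}
scene garlic [181. 288.  25.  20.] 0.6
scene garlic [163. 263.  19.  20.] 0.54
scene garlic [279. 135.  63.  76.] 0.34
scene lemon [248. 213.  20.  22.] 0.75
scene tin [177. 214.  33.  33.] 0.97
top garlic [136. 213.  14.  16.] 0.51
top garlic [143. 170.  16.  27.] 0.5
top lemon [230. 200.  22.  27.] 0.63
top tin [176. 152.  35.  27.] 0.74
```

View pics/shut.png

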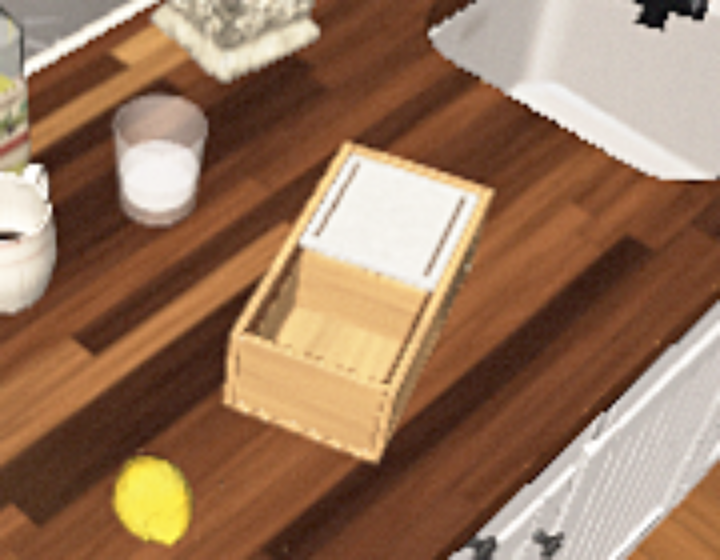

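The cover is fully shut (white panel at (395,215)), the other compartment is empty, the lemon and tin are undisturbed, and the arm is clear of everything.

```bash
python3 -c "
from h import *
print(env.hand_in())"
```

```text
the job is handed in; nothing more can be done
None
```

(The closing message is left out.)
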